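# Reset the height stop and lock it again

## Task

The large height stop, the one with a lever on its lock ring and a bar grip on top, has drifted. Swing the lever counter-clockwise (seen from above) until the lock ring is clearly loose, turn the bar grip so that its pointer lines up with the upright index post on the base plate, then swing the lever back clockwise as far as it goes to lock it again.

Things in the scene. Friction and masses are not known exactly. Their poses are not given: they have to be found in the camera images.
- stop_lock (a joint): Lock ring (dark steel, 60 mm across, 27 to 45 mm up, below the adjuster) of the large height stop, rad. 0 = tight, at its end stop; grows counter-clockwise seen from above to 1.0 = fully loose, at its other end stop. Moves with 2 to 5 N at the lever's knob and stays where left. Tight, it brakes the adjuster (about 0.3 N m); from 0.5 up the adjuster is free.
- lever_knob (a point): Centre of the upright round black knob at the end of the ring's flat steel lever, 55 mm above the bench. Knob 18 mm across, 36 to 67 mm above the bench; its axis is 95 mm from the stop's vertical axis and swings round it with the ring. Lever 12 mm wide, 30 to 36 mm above the bench. When tight it points 90 degrees counter-clockwise of the index post.
- stop_adjuster (a joint): Adjuster on top of the large stop, same vertical axis, rad. 0 = pointer at the index post; grows counter-clockwise seen from above; range -1.5 to 1.5, found at 0.6 to 1.2; stays where left. Index post: upright steel bar 8 mm wide, 53 mm from the axis, top 66 mm above the bench, on the stop's square aluminium base plate (130 x 130 x 12 mm, fixed).
- bar_grip (a point): Point on the stop's vertical axis inside the adjuster's dark steel bar grip, 92 mm above the bench. The bar is 50 mm long (this point's x), 14 mm wide (its y), 74 to 104 mm above the bench; a small steel pointer, 6 mm wide, sticks out 15 mm from its -x end, 75 to 85 mm above the bench. The point turns with the adjuster.

How it is judged:
By the outcome, as a careful person would: the job done as asked, in the order asked, and still so for the second after the job is handed in, with the robot touching nothing.
It also fails if it takes over 56 s, if anything falls off the work surface, if the arm or the gripper's body presses on something with over 40 N, if the wrist force passes 120 N, or if a joint passes its speed limit or range.

## Robot

A 6-joint arm with a two-finger parallel gripper is mounted at the origin on a cart in front of the work surface, level with it; the furniture and walls round the work are solid. World frame = base frame: x ahead of the robot, y to its left, z up, the work surface at z = 0. Lengths are in mm, angles in rad, forces in N, time in s.
With the tool pointing down it reaches from about 350 to 850 mm from the base axis. Payload 8.1 kg.
Tool frame: the origin (TCP) lies at the very end of the fingers, on their centre line; the grasp point (between the pads) lies 19 mm behind it; z points along the fingers, y is the direction in which the jaws open and shut (so a half turn about z gives the same grasp; the last joint's range is limited). The gripper opens to 93 mm and grips with 3 to 60 N. Pads are 15 mm wide; open, the fingers measure 128 mm over their backs; the gripper's body (75 mm by 188 mm) begins 65 mm behind the grasp point.
Start: joints at [-0.085, 0.13, 1.488, -0, 1.523, -0.085], TCP at [600.004, 0.022, 190.435] pointing down, gripper open.
Joint ranges: [-2.96, 2.96], [-0.89, 2.26], [0.02, 2.5], [-1.34, 4.48], [0, 2.73], [-2.66, 2.66]. Speed limits (rad/s): [2.39, 2.39, 2.79, 3.14, 3.14, 3.14].

## Interface

Orientations are given as a unit quaternion [x, y, z, w].
In Python, from cell import ctrl, cams gives the robot as it stands.
- The arm moves only by the tool drive_tool, never from a script. Its argument "targets" is a list of rows, each a list of 5 numbers: the shift along the tool's x, y, z in mm, then the turn about the tool's z in rad, then the opening, from 0 (shut) to 1 (fully open). A call has 1 to 5 rows; each row shifts and turns the commanded pose from where the row before left it, along the tool's axes as they then stand; what a row does not reach is not made up. A row lasts 1/12 s, in which the tool goes at most 41.7 mm and 7.16 degrees, less where a joint would pass 70% of its speed; a pose out of reach is approached as far as the arm can. A call with a gripper value outside its range is refused whole. The fingers move at their own pace and stop on an object; "force" is the grip in N (left out, the last holds). Time passes only in rows, so rows that do not move let the fingers close. It gives the time, the measured TCP pose, the force and the opening at its end, in the units of the state.
- ctrl.sense(): the state, without advancing time (a new reading comes with each control period).
- cams.snapshot(name): name is "scene" or "side" or "wrist"; returns the picture (384x512x3 uint8, blue, green, red); there is no depth.
- cams.calibration(name): a dict with "vertical_fov" (degrees; the focal length in pixels is half the picture's height over the tangent of half this angle, whatever the lens; pixels are square), "cx", "cy" (the principal point, pixels), "pose" (4x4, takes a point from camera to world coordinates); the wrist camera has in their place "tool_from_camera" (4x4, takes a point from camera to tool coordinates, whose origin is the TCP and whose axes are the flange's). Camera axes: x right, y up, looking along -z (the intrinsics and any distortion apply to the point x, -y, -z); pixel columns grow to the right and rows downward; lengths in mm; the calibration is good to about 2 mm. The wrist camera is an equidistant fisheye: a pixel r from the principal point sees the ray r / f radians off the axis. A picture is of the moment at which its call begins: read the wrist's pose just before it. calibration takes no time and is no camera call.
- ctrl.finish_job(): hands the job in, once; it reports no verdict.
The state is a dict: "clock": time; "joint_pos": joint angles; "qvel": joint speeds; "joint_efforts": joint torques, N m; "eef_pos": TCP position; "tool_rot": TCP orientation; "contact_force": force on the tool from outside, world axes, zero at the start; "torque": the same for the moment, N m; "opening": finger opening in mm.
Only numpy, scipy, OpenCV 4.12 (cv2) and the standard library are available. Lean on these libraries where they do the work, as an engineer would, in place of code of your own. Each camera call takes 0.05 s, during which the arm holds its last target. There are 200 camera calls.

## Working session

There is one attempt and no reset: what is moved stays moved. The work goes in short steps, Python scripts to look and compute and a tool call to move; the robot and the scene stay as the last step left them, time stands still between calls to the robot, and variables do not carry over. Pictures are saved under pics/ and viewed, about 8 in all and at most 12, crops included, and the job is handed in when it is done.

Besides the shell and the picture viewer there is one more tool, called after "Request:" as name(argument=value, ...), one argument or row to a line, values as JSON. drive_tool: Moves the arm, as the interface text tells. Its arguments: {"type":"object","properties":{"targets":{"type":"array","items":{"type":"array","items":{"type":"number"}}},"force":{"type":"number"}},"required":["targets"]}

```bash
ls; mkdir -p pics; python3 - <<'E'
from cell import ctrl,cams
import cv2
import numpy as np
a=cams.snapshot("scene");b=cams.snapshot("side");s=ctrl.sense();w=cams.snapshot("wrist")
for n,i in zip(("scene","side","wrist"),(a,b,w)): cv2.imwrite(f"pics/{n}0.png",i)
for n in("scene","side","wrist"):print(cams.calibration(n))
print(s)
E
```

```text
pics
{'vertical_fov': 55.021349487644336, 'cx': 254.22536443777744, 'cy': 187.7857264815435, 'pose': array([[ 7.31369220e-01,  3.79243017e-01, -5.66810196e-01,
         1.82960411e+01],
       [-6.81942751e-01,  4.15568190e-01, -6.01878030e-01,
        -6.62113912e+02],
       [ 7.29024748e-03,  8.26727170e-01,  5.62555809e-01,
         5.77850771e+02],
       [ 0.00000000e+00,  0.00000000e+00,  0.00000000e+00,
         1.00000000e+00]])}
{'vertical_fov': 52.783387647102316, 'cx': 254.87610058998067, 'cy': 192.8446189407259, 'pose': array([[-9.38228882e-01,  2.16041764e-01, -2.70282301e-01,
         2.43540337e+02],
       [-3.45920084e-01, -6.03962075e-01,  7.18031411e-01,
         4.19899442e+02],
       [-8.11548679e-03,  7.67173884e-01,  6.41387848e-01,
         6.26494306e+02],
       [ 0.00000000e+00,  0.00000000e+00,  0.00000000e+00,
         1.00000000e+00]])}
{'vertical_fov': 65.70646984690485, 'cx': 257.61208870920933, 'cy': 191.97428409658957, 'tool_from_camera': array([[-6.25771824e-04,  9.55680710e-01,  2.94404463e-01,
         8.35213620e+01],
       [ 9.99998644e-01,  
[... 247 characters left out ...]
joint_pos': array([-8.54130333e-02,  1.31078709e-01,  1.48917899e+00, -1.81844451e-05,
        1.52302311e+00, -8.54149675e-02]), 'qvel': array([-5.97194143e-05, -1.81373795e-03, -3.25884758e-03,  1.97451426e-03,
       -1.24309318e-03, -4.12927504e-04]), 'joint_efforts': array([ 2.89806376e-03, -5.61339462e+01, -4.93095982e+01,  7.72326719e-02,
        2.89617141e-02, -2.83941080e-05]), 'eef_pos': array([5.99425543e+02, 5.63128729e-02, 1.89491818e+02]), 'tool_rot': array([ 7.07105533e-01,  7.07107526e-01, -5.50705286e-04, -6.39744192e-04]), 'contact_force': array([ 0.71541084, -0.03609253,  0.4884641 ]), 'torque': array([-0.00524288,  0.02194842, -0.02434262]), 'opening': 92.91028118901063}
```

View pics/scene0.png

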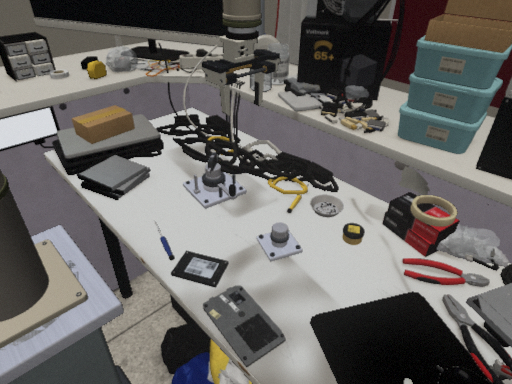

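View pics/side0.png

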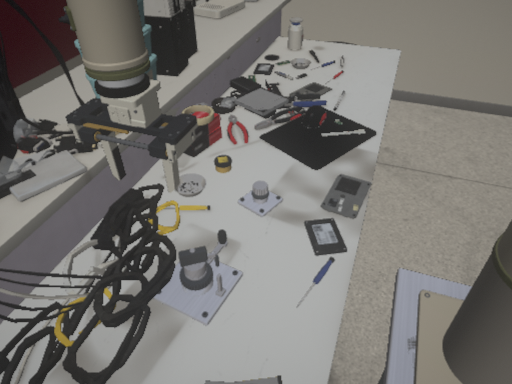

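View pics/wrist0.png

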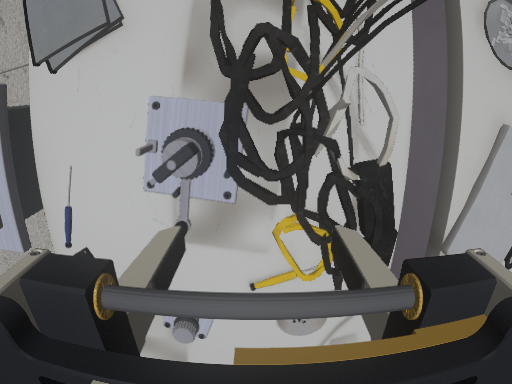

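The scene shows the stop at about (214,180), and the side view has its knob at (222,237) and post top at (219,277). In the wrist view the base plate corners are (149,96), (144,191), (236,203) and (248,103), the post is to the left, the lever points down to about (182,228), and the pointer end is lower left.

```bash
cat > h.py <<'E'
import numpy as np
from scipy.spatial.transform import Rotation as R
from cell import ctrl,cams
def ray(name,px,s=None):
    c=cams.calibration(name); f=192/np.tan(np.radians(c["vertical_fov"]/2))
    u=(px[0]-c["cx"])/f; v=(px[1]-c["cy"])/f
    if name=="wrist":
        r=np.hypot(u,v); k=np.sin(r)/r if r>0 else 1
        d=np.array([u*k,-v*k,-np.cos(r)])
        T=np.eye(4); T[:3,:3]=R.from_quat(s["tool_rot"]).as_matrix(); T[:3,3]=s["eef_pos"]
        P=T@c["tool_from_camera"]
    else:
        d=np.array([u,-v,-1]); P=c["pose"]
    return P[:3,3],P[:3,:3]@d
def onz(name,px,z,s=None):
    o,d=ray(name,px,s); return (o+d*(z-o[2])/d[2]).round(1)
E
python3 - <<'E'
from h import *
import cv2
s=ctrl.sense()
cs=[onz("wrist",p,12,s) for p in((149,96),(144,191),(236,203),(248,103))]
print(cs,np.mean(cs,0))
print("post",onz("wrist",(140,152),66,s),onz("wrist",(153,147),12,s),onz("side",(219,277),66))
print("knob",onz("wrist",(182,228),67,s),onz("side",(222,234),67),onz("scene",(232,184),67))
print("grip",onz("wrist",(176,163),104,s),onz("side",(193,256),104),onz("scene",(212,157),104))
for n,(x,y,w,h) in dict(scene=(150,120,130,100),side=(140,215,130,110),wrist=(110,70,170,180)).items():
    i=cv2.imread(f"pics/{n}0.png")[y:y+h,x:x+w]; cv2.imwrite(f"pics/{n}c.png",cv2.resize(i,(400,400*h//w),interpolation=cv2.INTER_CUBIC))
a=[cv2.resize(cv2.imread(f"pics/{n}c.png"),(390,400)) for n in("side","wrist")]
cv2.imwrite("pics/c.png",np.hstack(a))
E
```

```text
[array([459.9,  98.1,  12. ]), array([443.2, -29.3,  12. ]), array([570.5, -46.1,  12. ]), array([587.4,  83.8,  12. ])] [515.25   26.625  12.   ]
post [465.5  33.5  66. ] [462.1  31.   12. ] [458.9  34.9  66. ]
knob [509.2 -58.7  67. ] [496.9 -63.8  67. ] [503.4 -65.8  67. ]
grip [519.1  27.3 104. ] [506.4  34.8 104. ] [511.7  22.9 104. ]
```

View pics/c.png

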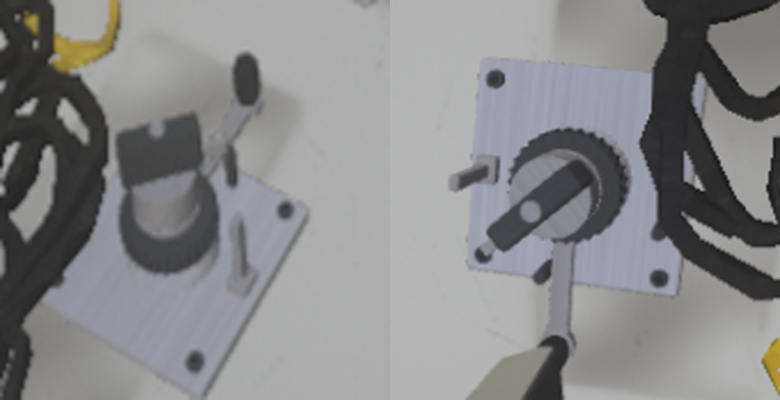

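Request:
drive_tool(
  targets=[
    [-14, -19, 8, 0, 1],
    [-14, -19, 8, 0, 1],
    [-14, -19, 8, 0, 1],
    [-14, -19, 8, 0, 1],
    [-13, -20, 8, 0, 1],
  ],
  force=15,
)

```text
clock: 0.57
eef_pos: [502.9, -69.5, 149.6]
tool_rot: [0.707, 0.707, -0.0, -0.0]
contact_force: [-0.1, -0.1, -0.1]
opening: 92.7
```

Request:
drive_tool(
  targets=[
    [0, 0, 0, 0.06, 1],
    [0, 0, 0, 0.06, 1],
    [0, 0, 0, 0, 1],
    [0, 0, 0, 0, 1],
  ],
)

```text
clock: 0.9
eef_pos: [503.9, -69.0, 150.4]
tool_rot: [0.748, 0.664, -0.0, -0.0]
contact_force: [0.4, -0.3, -0.2]
opening: 92.9
```

```bash
python3 - <<'E'
from h import *
import cv2
s=ctrl.sense();w=cams.snapshot("wrist");b=cams.snapshot("scene")
cv2.imwrite("pics/w1.png",w);cv2.imwrite("pics/s1.png",b)
cv2.imwrite("pics/w1s.png",np.hstack([cv2.resize(w,(560,420)),cv2.resize(b[110:250,160:240],(240,420),interpolation=cv2.INTER_CUBIC)]))
print(s["clock"],s["eef_pos"],s["tool_rot"])
E
```

```text
0.9 [503.91396492 -69.01126008 150.35717382] [ 7.47678693e-01  6.64060666e-01 -4.26988825e-05 -4.65976455e-05]
```

View pics/w1s.png

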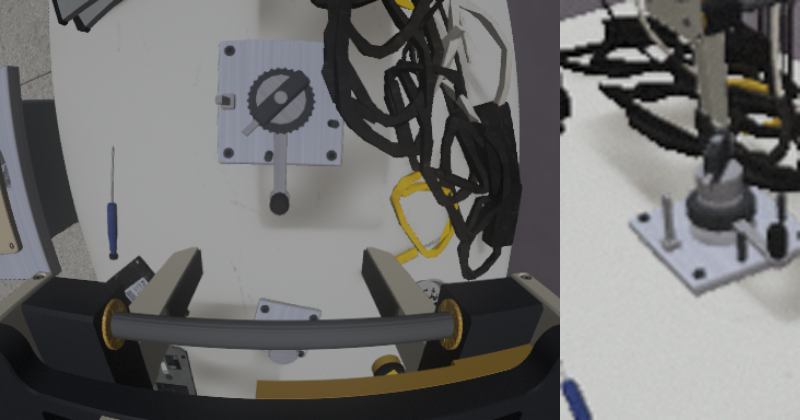

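The wrist view shows the lever straight down, with the knob top at (255,187) in original pixels. The adjuster is near (257,90), with the pointer tip at (225,122) and the post on the left at (205,91). No cables show in the lever's swing path near the plate.

```bash
python3 - <<'E'
from h import *
import cv2
s=ctrl.sense();k=1/1.09375
def P(x,y,z): return onz("wrist",(x*k,y*k),z,s)
cs=[P(*p,12) for p in((218,41),(218,162),(341,166),(340,41))];print(cs[:3])
kn=P(279.5,204,67);po=P(222,100,66);gr=P(279,97,104);pt=P(245,134,80)
print("knob",kn,"knob base",P(280,196,36),"post",po,"grip",gr,"ptr",pt,"ring",P(281,99,45))
Rt=R.from_quat(s["tool_rot"]).as_matrix()
for p in(kn,gr):print((Rt.T@(p-s["eef_pos"])).round(1))
g=kn[:2]+95*np.array([np.cos(np.radians(82.8)),np.sin(np.radians(82.8))]);print(g)
an=lambda v:np.degrees(np.arctan2(v[1],v[0]))
print(an((po-gr)[:2]),an((pt-gr)[:2]),an((kn-gr)[:2]))
E
```

```text
[array([458.7,  98. ,  12. ]), array([441.9, -27.7,  12. ]), array([568.8, -47.2,  12. ])]
knob [502.3 -65.   67. ] knob base [502.5 -65.8  36. ] post [464.7  32.   66. ] grip [513.   25.9 104. ] ptr [482.1   0.8  80. ] ring [514.5  26.8  45. ]
[ 3.6 -2.3 83.4]
[95.1 -2.3 46.4]
[514.20665719  29.25089662]
172.80199543642277 -140.91312244424807 -96.71349390735706
```

Request:
drive_tool(
  targets=[
    [3, -2, 25, 0, 0.6],
    [0, 0, 28, 0, 0.6],
    [0, 0, 28, 0, 0.6],
    [0, 0, 26, 0, 0.6],
    [0, 0, 0, 0, 0.6],
  ],
)

```text
clock: 1.42
eef_pos: [498.1, -64.5, 37.7]
tool_rot: [0.748, 0.664, -0.003, -0.004]
contact_force: [-1.2, 0.4, -0.6]
opening: 64.4
```

Request:
drive_tool(
  targets=[
    [0, 0, 0, 0, 0],
    [0, 0, 0, 0, 0],
    [0, 0, 0, 0, 0],
    [0, 0, 0, 0, 0],
    [0, 0, 0, 0, 0],
  ],
  force=15,
)

```text
clock: 1.83
eef_pos: [503.7, -66.0, 45.1]
tool_rot: [0.748, 0.664, 0.001, 0.001]
contact_force: [-0.1, -0.4, -0.9]
opening: 31.2
```

Request:
drive_tool(
  targets=[
    [0, 0, 0, 0, 0],
    [0, 0, 0, 0, 0],
    [0, 0, 0, 0, 0],
    [0, 0, 0, 0, 0],
    [0, 0, 0, 0, 0],
  ],
)

```text
clock: 2.25
eef_pos: [502.3, -65.8, 43.4]
tool_rot: [0.748, 0.663, -0.0, -0.0]
contact_force: [-0.1, 0.1, -0.1]
opening: 1.0
```

The opening reads 1.0 mm, so the fingers may have missed the knob. I'll look.

```bash
python3 - <<'E'
from h import *
import cv2
s=ctrl.sense();w=cams.snapshot("wrist");b=cams.snapshot("scene");c=cams.snapshot("side")
cv2.imwrite("pics/w2.png",w);cv2.imwrite("pics/s2.png",b);cv2.imwrite("pics/c2.png",c)
r=lambda i,w,h:cv2.resize(i,(w,h),interpolation=cv2.INTER_CUBIC)
cv2.imwrite("pics/v2.png",np.hstack([r(w[:,130:390],260,384),r(b[120:220,170:270],270,384),r(c[200:300,160:260],270,384)]))
E
```

```text
(no output)
```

View pics/v2.png

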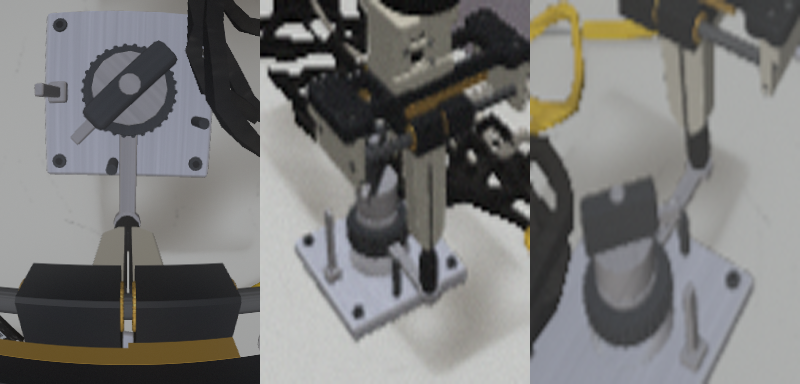

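```bash
cat >> h.py <<'E'
def proj(name,p,s=None):
    c=cams.calibration(name); f=192/np.tan(np.radians(c["vertical_fov"]/2))
    P=c.get("pose")
    if name=="wrist":
        T=np.eye(4); T[:3,:3]=R.from_quat(s["tool_rot"]).as_matrix(); T[:3,3]=s["eef_pos"]; P=T@c["tool_from_camera"]
    q=np.linalg.inv(P)@np.r_[p,1]; x,y,z=q[0],-q[1],-q[2]
    if name=="wrist":
        r=np.hypot(x,y); a=np.arctan2(r,z)/r; u,v=x*a,y*a
    else: u,v=x/z,y/z
    return (np.array([c["cx"]+f*u,c["cy"]+f*v])).round(1)
E
python3 - <<'E'
from h import *
import cv2
s=ctrl.sense();t=s["eef_pos"];print(t,s["opening"])
for n in("scene","side","wrist"):
    print(n,"tcp",proj(n,t,s),"knobtop",proj(n,[502.5,-66,67],s),"knobbot",proj(n,[502.5,-66,36],s))
r=lambda i,w,h:cv2.resize(i,(w,h),interpolation=cv2.INTER_CUBIC)
I={n:cv2.imread(f"pics/{n}.png") for n in("s2","c2","w2","scene0","side0")}
a=np.hstack([r(I["s2"][150:210,202:262],260,260),r(I["c2"][205:265,192:252],260,260),r(I["w2"][190:270,217:297],260,260)])
b=np.hstack([r(I["scene0"][150:210,202:262],260,260),r(I["side0"][205:265,192:252],260,260),r(I["w2"][190:270,217:297],260,260)])
cv2.imwrite("pics/z2.png",np.vstack([a,b]))
E
```

```text
[502.31797443 -65.74586241  43.38065967] 0.3061734627916267
scene tcp [231.9 191.9] knobtop [231.8 184.2] knobbot [232.1 194.3]
side tcp [220.7 240.7] knobtop [219.9 232.6] knobbot [220.9 243.1]
wrist tcp [258.2 224. ] knobtop [258.7 239. ] knobbot [258.5 220.3]
```

View pics/z2.png

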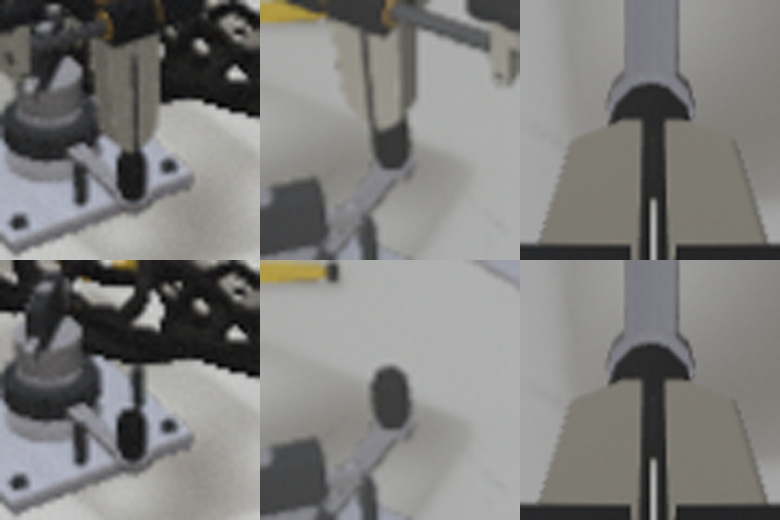

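The wrist and scene views show the shut fingers ending at about the knob's top, near z 65, with the knob centred below them. With the TCP reported at 43 and no contact force, the real fingertips seem to be about 20 mm or more short of the stated TCP. I'll open, go lower while straddling the lever, and watch the force.

Request:
drive_tool(
  targets=[
    [0, 0, -6, 0, 0.5],
    [0, 0, 0, 0, 0.5],
    [0, 0, 0, 0, 0.5],
    [0, 0, 0, 0, 0.5],
    [0, 0, 0, 0, 0.5],
  ],
)

```text
clock: 2.82
eef_pos: [502.4, -65.8, 49.4]
tool_rot: [0.748, 0.663, 0.0, 0.0]
contact_force: [-0.2, -0.7, -0.1]
opening: 29.3
```

Request:
drive_tool(
  targets=[
    [0, 0, 8, 0, 0.5],
    [0, 0, 8, 0, 0.5],
    [0, 0, 7, 0, 0.5],
    [0, 0, 5, 0, 0.5],
    [0, 0, 0, 0, 0.5],
  ],
)

```text
clock: 3.23
eef_pos: [500.8, -65.4, 19.3]
tool_rot: [0.748, 0.663, -0.001, -0.001]
contact_force: [-0.2, 0.2, -0.5]
opening: 46.3
```

Request:
drive_tool(
  targets=[
    [0, 0, 0, 0, 0],
    [0, 0, 0, 0, 0],
    [0, 0, 0, 0, 0],
    [0, 0, 0, 0, 0],
    [0, 0, 0, 0, 0],
  ],
  force=15,
)

```text
clock: 3.65
eef_pos: [502.6, -65.9, 21.8]
tool_rot: [0.748, 0.663, 0.0, 0.0]
contact_force: [-1.8, -1.6, 0.6]
opening: 18.1
```

The grip is at 18.1 mm, which matches the knob, so the real tips are about 22 mm short of the reported TCP. Next I'll swing the lever counter-clockwise along its arc.

Request:
drive_tool(
  targets=[
    [0.4, 8.5, 0, -0.09, 0],
    [0.4, 8.5, 0, -0.09, 0],
    [0.4, 8.5, 0, -0.09, 0],
    [0, 0, 0, 0, 0],
  ],
  force=20,
)

```text
clock: 3.98
eef_pos: [528.9, -65.4, 21.8]
tool_rot: [0.65, 0.76, 0.0, 0.0]
contact_force: [1.8, -0.2, 1.7]
opening: 17.3
```

Request:
drive_tool(
  targets=[
    [0.4, 8.5, 0, -0.09, 0],
    [0.4, 8.5, 0, -0.09, 0],
    [0.4, 8.5, 0, -0.09, 0],
    [0.4, 8.5, 0, -0.09, 0],
    [0, 0, 0, 0, 0],
  ],
)

```text
clock: 4.4
eef_pos: [560.5, -53.9, 21.8]
tool_rot: [0.505, 0.863, 0.0, 0.0]
contact_force: [0.8, 1.1, 3.0]
opening: 17.1
```

Request:
drive_tool(
  targets=[
    [0.4, 8.5, 0, -0.09, 0],
    [0.4, 8.5, 0, -0.09, 0],
    [0.4, 8.5, 0, -0.09, 0],
    [0, 0, 0, 0, 0],
    [0, 0, 0, 0, 0],
  ],
)

```text
clock: 4.82
eef_pos: [579.9, -38.5, 21.7]
tool_rot: [0.387, 0.922, 0.0, -0.0]
contact_force: [-2.9, 2.4, 5.3]
opening: 17.2
```

Request:
drive_tool(
  targets=[
    [0, 0, 0, 0, 0.5],
    [0, 0, 0, 0, 0.5],
    [0, 0, 0, 0, 0.5],
    [0, 0, 0, 0, 0.5],
    [0, 0, 0, 0, 0.5],
  ],
)

```text
clock: 5.23
eef_pos: [580.0, -39.2, 21.3]
tool_rot: [0.386, 0.923, -0.0, -0.0]
contact_force: [0.6, -0.5, -0.1]
opening: 44.4
```

Request:
drive_tool(
  targets=[
    [0, 0, -30, 0, 0.5],
    [0, 0, -35, 0, 0.5],
    [0, 0, -35, 0, 0.5],
    [0, 0, -20, 0, 0.5],
    [0, 0, 0, 0, 0.5],
  ],
)

```text
clock: 5.65
eef_pos: [583.9, -39.6, 148.1]
tool_rot: [0.386, 0.923, 0.001, 0.005]
contact_force: [-0.6, -0.0, 0.2]
opening: 46.5
```

```bash
python3 - <<'E'
from h import *
import cv2
s=ctrl.sense();w=cams.snapshot("wrist")
cv2.imwrite("pics/w3.png",w)
cv2.imwrite("pics/w3b.png",cv2.resize(w[:260],None,fx=1.5,fy=1.5,interpolation=cv2.INTER_CUBIC))
print(s["clock"],s["eef_pos"],s["tool_rot"],s["joint_pos"])
np.save("s3.npy",np.r_[s["eef_pos"],s["tool_rot"]])
E
```

```text
5.65 [583.86365711 -39.6236774  148.09988445] [0.38550255 0.92269351 0.00116793 0.0048068 ] [-1.55349041e-01  1.02825352e-01  1.59555591e+00 -2.05048040e-05
  1.43331807e+00 -9.34627608e-01]
```

View pics/w3b.png

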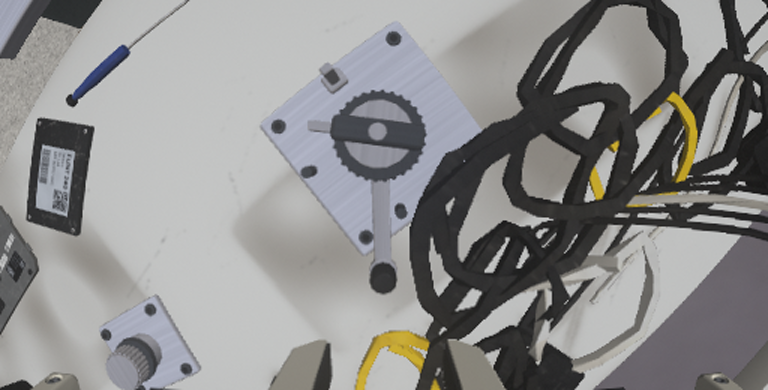

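Picture 8 shows the lever at the far pin (loose), the pointer tip at (310,126), and the bar running from (333,127) to (424,136) at 1.5x scale, with the post at about (330,75).

```bash
python3 - <<'E'
from h import *
v=np.load("s3.npy");s={"eef_pos":v[:3],"tool_rot":v[3:]}
P=lambda x,y,z:onz("wrist",(x/1.5,y/1.5),z,s)
an=lambda v:np.degrees(np.arctan2(v[1],v[0]))
a,b=P(333,127,104),P(424,136,104);c=(a+b)/2;t=P(309,126,80);kn=P(382,280,67);po=P(331,74,66)
print(a,b,c,t,kn,po,an((a-b)[:2]),an(t[:2]-np.array([514,27])),P(377,131,104))
print("cs",[P(*q,12) for q in((396,22),(261,126),(361,253))])
A=np.array([514,27]);print(an(kn[:2]-A),an(po[:2]-A))
n=ctrl.sense();print(n["eef_pos"])
Rt=R.from_quat(n["tool_rot"]).as_matrix();print((Rt.T@(np.r_[A,0]-n["eef_pos"])).round(1),an(Rt[:2,1]))
E
```

```text
[495.7  11.2 104. ] [533.2  41.1 104. ] [514.45  26.15 104.  ] [482.2   1.2  80. ] [580.4 -38.5  67. ] [467.   32.7  66. ] -141.4334768792317 -140.94686305397352 [513.9  25.6 104. ]
cs [array([461.5,  96.5,  12. ]), array([444., -28.,  12.]), array([565.5, -46.2,  12. ])]
-44.60905685133428 173.08513227991827
[582.50440953 -39.4174557  144.99432641]
[ 96.1  -2.6 144.5] 44.6542207902705
```

Request:
drive_tool(
  targets=[
    [24, -1, 0, 0, 0.5],
    [24, -1, 0, 0, 0.5],
    [24, -0.5, 0, 0, 0.5],
    [24, 0, 0, 0, 0.5],
    [0, 0, 0, -0.12, 0.5],
  ],
)

```text
clock: 6.12
eef_pos: [507.2, 30.0, 139.0]
tool_rot: [0.33, 0.944, -0.0, -0.002]
contact_force: [0.5, -0.9, -0.3]
opening: 46.8
```

Request:
drive_tool(
  targets=[
    [0, 0, 0, -0.12, 0.5],
    [0, 0, 0, -0.12, 0.5],
    [0, 0, 0, -0.12, 0.5],
    [0, 0, 0, -0.12, 0.5],
    [0, 0, 0, -0.12, 0.5],
  ],
)

```text
clock: 6.53
eef_pos: [509.7, 27.6, 139.4]
tool_rot: [0.033, 0.999, 0.0, -0.001]
contact_force: [-1.0, -0.2, 0.4]
opening: 46.7
```

Request:
drive_tool(
  targets=[
    [0, 0, 0, -0.12, 0.5],
    [0, 0, 0, -0.12, 0.5],
    [0, 0, 0, -0.12, 0.5],
    [0, 0, 0, -0.12, 0.5],
    [0, 0, 0, -0.12, 0.5],
  ],
)

```text
clock: 6.95
eef_pos: [509.6, 27.5, 139.3]
tool_rot: [-0.264, 0.964, 0.0, -0.001]
contact_force: [0.5, 0.9, 0.3]
opening: 46.5
```

Request:
drive_tool(
  targets=[
    [0, 0, 0, -0.12, 0.5],
    [0, 0, 0, -0.03, 0.5],
    [0, 0, 0, 0, 0.5],
    [0, 0, 0, 0, 0.5],
    [0, 0, 0, 0, 0.5],
  ],
)

```text
clock: 7.37
eef_pos: [510.3, 27.5, 140.4]
tool_rot: [-0.332, 0.943, 0.0, -0.001]
contact_force: [0.5, -0.2, 0.0]
opening: 46.4
```

```bash
python3 - <<'E'
from h import *
n=ctrl.sense();Rt=R.from_quat(n["tool_rot"]).as_matrix();print(n["eef_pos"],n["clock"],(Rt.T@(np.r_[514,26.5,0]-n["eef_pos"])).round(1),np.degrees(np.arctan2(Rt[1,1],Rt[0,1])))
E
```

```text
[510.2524918   27.53668337 140.39495103] 7.3667 [ -2.4  -3.3 140.4] 128.8109332866271
```

Request:
drive_tool(
  targets=[
    [-2.5, -3.3, 22, 0, 0.5],
    [0, 0, 25, 0, 0.5],
    [0, 0, 25, 0, 0.5],
    [0, 0, 10, 0, 0.5],
    [0, 0, 0, 0, 0.5],
  ],
)

```text
clock: 7.78
eef_pos: [512.1, 26.6, 56.1]
tool_rot: [-0.333, 0.943, 0.001, -0.003]
contact_force: [-0.6, -0.1, -0.2]
opening: 46.7
```

Request:
drive_tool(
  targets=[
    [0, 0, 0, 0, 0],
    [0, 0, 0, 0, 0],
    [0, 0, 0, 0, 0],
    [0, 0, 0, 0, 0],
    [0, 0, 0, 0, 0],
  ],
  force=20,
)

```text
clock: 8.2
eef_pos: [515.8, 26.5, 60.6]
tool_rot: [-0.333, 0.943, -0.0, 0.001]
contact_force: [-0.5, -0.8, 0.6]
opening: 17.5
```

Request:
drive_tool(
  targets=[
    [0, 0, 0, 0, 0],
    [0, 0, 0, 0, 0],
  ],
)

```text
clock: 8.37
eef_pos: [516.2, 26.2, 60.5]
tool_rot: [-0.333, 0.943, -0.001, 0.001]
contact_force: [3.4, -1.6, 1.5]
opening: 13.8
```

Request:
drive_tool(
  targets=[
    [0, 0, 0, 0.08, 0],
    [0, 0, 0, 0.08, 0],
    [0, 0, 0, 0.08, 0],
    [0, 0, 0, 0.08, 0],
    [0, 0, 0, 0.08, 0],
  ],
)

```text
clock: 8.78
eef_pos: [516.6, 25.3, 60.5]
tool_rot: [-0.137, 0.991, -0.001, 0.002]
contact_force: [6.0, -6.8, 0.8]
opening: 13.9
```

Request:
drive_tool(
  targets=[
    [0, 0, 0, 0.08, 0],
    [0, 0, 0, 0.08, 0],
    [0, 0, 0, 0.08, 0],
    [0, 0, 0, 0.08, 0],
    [0, 0, 0, 0.08, 0],
  ],
)

```text
clock: 9.2
eef_pos: [516.7, 24.2, 60.5]
tool_rot: [0.063, 0.998, -0.002, 0.002]
contact_force: [6.1, -11.2, 0.6]
opening: 13.5
```

Request:
drive_tool(
  targets=[
    [0, 0, 0, 0, 0],
    [0, 0, 0, 0, 0],
    [0, 0, 0, 0, 0],
  ],
)

```text
clock: 9.45
eef_pos: [516.7, 24.2, 60.5]
tool_rot: [0.061, 0.998, -0.002, 0.002]
contact_force: [4.7, -10.8, -0.7]
opening: 14.1
```

```bash
python3 - <<'E'
from h import *
import cv2
n=ctrl.sense();w=cams.snapshot("wrist");cv2.imwrite("pics/w4.png",w)
Rt=R.from_quat(n["tool_rot"]).as_matrix();print(n["eef_pos"],n["clock"],n["torque"],np.degrees(np.arctan2(Rt[1,1],Rt[0,1])))
np.save("s4.npy",np.r_[n["eef_pos"],n["tool_rot"]])
print(proj("wrist",[514,26.5,80],n),proj("wrist",[461.5,33.4,66],n))
u,v=proj("wrist",[461.5,33.4,66],n).astype(int);v=min(max(v,100),284);u=min(max(u,130),382)
cv2.imwrite("pics/w4b.png",cv2.resize(w[v-100:v+100,u-130:u+130],None,fx=3,fy=3,interpolation=cv2.INTER_CUBIC));print(u-130,v-100)
E
```

```text
[516.71620344  24.20042216  60.489961  ] 9.45 [-1.79544564 -1.03465711  0.00668031] 83.03077272672958
[258.8 230.7] [259.5 145.2]
129 45
```

View pics/w4b.png

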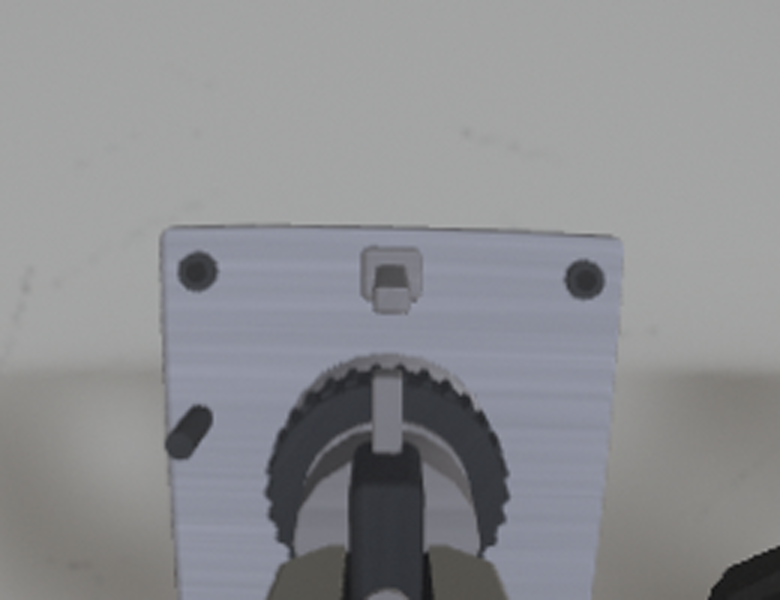

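Picture 9: the pointer is at (387.5,371 to 450) and the post top at (391,300), so it is nearly aligned. The corner holes at (198,271) and (585,279) suggest about 1° still to go clockwise.

```bash
python3 - <<'E'
from h import *
v=np.load("s4.npy");s={"eef_pos":v[:3],"tool_rot":v[3:]}
P=lambda x,y,z:onz("wrist",(129+x/3,45+y/3),z,s)[:2]
an=lambda v:np.degrees(np.arctan2(v[1],v[0]))%360
h1,h2=P(198,271,12),P(585,279,12);print("hole normal",an(h2-h1)+90, (h1+h2)/2)
e1,e2=P(165,228,12),P(620,238,12);print("edge normal",an(e2-e1)+90,(e1+e2)/2)
pb,pt=P(391,275,12),P(391.5,300,66);t,b=P(387.5,371,80),P(388,450,85);bar=P(388,460,104)
print("post",pt,P(391,302,66)); print("pointer",t,b,"dir tip-b",an(t-b))
for A in([514,26.5],[514.5,26]):
    A=np.array(A);print(an(pt-A),an(t-A),an((h1+h2)/2-A),an((e1+e2)/2-A))
E
```

```text
hole normal 171.86989764584402 [461.75  33.55]
edge normal 171.78581991709018 [449.85  35.3 ]
post [461.4  33.4] [461.8  33.2]
pointer [473.5  31.1] [488.4  29.4] dir tip-b 173.49104355949743
172.52668533043945 173.52010058851297 172.3155908035053 172.1890037441208
172.06637409376998 172.90938519575624 171.85469175991835 171.81407196083399
```

Request:
drive_tool(
  targets=[
    [0, 0, 0, 0.02, 0],
    [0, 0, 0, 0, 0],
    [0, 0, 0, 0, 0],
    [0, 0, 0, 0, 0],
  ],
)

```text
clock: 9.83
eef_pos: [516.7, 24.2, 60.5]
tool_rot: [0.071, 0.997, -0.002, 0.002]
contact_force: [4.9, -10.8, 0.0]
opening: 13.7
```

Request:
drive_tool(
  targets=[
    [0, 0, 0, 0, 0.5],
    [0, 0, 0, 0, 0.5],
    [0, 0, 0, 0, 0.5],
    [0, 0, 0, 0, 0.5],
    [0, 0, 0, 0, 0.5],
  ],
)

```text
clock: 10.25
eef_pos: [514.6, 26.8, 59.2]
tool_rot: [0.07, 0.998, 0.0, -0.0]
contact_force: [0.3, 0.3, -0.4]
opening: 42.5
```

Request:
drive_tool(
  targets=[
    [0, 0, -20, 0, 0.5],
    [0, 0, -25, 0, 0.5],
    [0, 0, -25, 0, 0.5],
    [0, 0, -10, 0, 0.5],
    [0, 0, 0, 0, 0.5],
  ],
)

```text
clock: 10.67
eef_pos: [517.0, 26.6, 142.5]
tool_rot: [0.07, 0.998, 0.0, 0.003]
contact_force: [0.3, 0.1, 0.4]
opening: 46.5
```

Request:
drive_tool(
  targets=[
    [0, 0, 0, 0, 0.5],
    [0, 0, 0, 0, 0.5],
    [0, 0, 0, 0, 0.5],
    [0, 0, 0, 0, 0.5],
  ],
)

```text
clock: 11.0
eef_pos: [513.8, 26.6, 137.7]
tool_rot: [0.07, 0.998, -0.0, -0.001]
contact_force: [0.3, 0.3, -0.5]
opening: 46.8
```

```bash
python3 - <<'E'
from h import *
import cv2
n=ctrl.sense();w=cams.snapshot("wrist");cv2.imwrite("pics/w5.png",w)
Rt=R.from_quat(n["tool_rot"]).as_matrix();print(n["eef_pos"],n["clock"],np.degrees(np.arctan2(Rt[1,1],Rt[0,1])))
np.save("s5.npy",np.r_[n["eef_pos"],n["tool_rot"]])
u,v=proj("wrist",[490,28,70],n).astype(int);v=min(max(v,100),284);u=min(max(u,130),382)
cv2.imwrite("pics/w5b.png",cv2.resize(w[v-100:v+100,u-130:u+130],None,fx=3,fy=3,interpolation=cv2.INTER_CUBIC));print(u-130,v-100)
E
```

```text
[513.80647083  26.60397961 137.685175  ] 11.0 81.93454078527385
124 69
```

View pics/w5b.png

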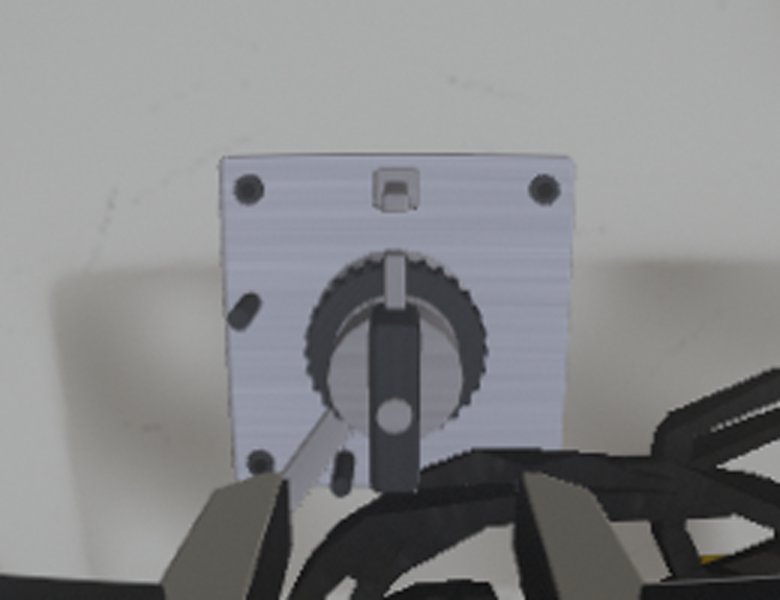

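Picture 10 shows the pointer at column 395, the post at 395.5 and the holes symmetric about 396.5, so the pointer is aligned. Now I'll go back to the knob.

Request:
drive_tool(
  targets=[
    [-18.8, -13.9, 0, 0, 0.5],
    [-18.8, -13.9, 0, 0, 0.5],
    [-18.7, -13.9, 0, 0, 0.5],
    [-18.7, -13.9, 0, 0, 0.5],
    [0, 0, 0, 0.11, 0.5],
  ],
)

```text
clock: 11.47
eef_pos: [583.0, -41.9, 138.5]
tool_rot: [0.125, 0.992, -0.001, 0.0]
contact_force: [0.7, -0.2, 0.2]
opening: 46.7
```

Request:
drive_tool(
  targets=[
    [0, 0, 0, 0.11, 0.5],
    [0, 0, 0, 0.11, 0.5],
    [0, 0, 0, 0.11, 0.5],
    [0, 0, 0, 0.11, 0.5],
    [0, 0, 0, 0.1, 0.5],
  ],
)

```text
clock: 11.88
eef_pos: [580.9, -39.0, 138.6]
tool_rot: [0.388, 0.922, -0.0, -0.001]
contact_force: [-0.7, -0.4, 0.2]
opening: 46.5
```

Request:
drive_tool(
  targets=[
    [0, 0, 0, 0, 0.5],
    [0, 0, 0, 0, 0.5],
    [0, 0, 0, 0, 0.5],
  ],
)

```text
clock: 12.13
eef_pos: [581.1, -39.0, 139.0]
tool_rot: [0.384, 0.923, -0.0, -0.0]
contact_force: [0.1, 0.1, -0.1]
opening: 46.3
```

```bash
python3 - <<'E'
from h import *
n=ctrl.sense();Rt=R.from_quat(n["tool_rot"]).as_matrix();print(n["eef_pos"],n["clock"],(Rt.T@(np.r_[580.2,-39,21.5]-n["eef_pos"])).round(1),np.degrees(np.arctan2(Rt[1,1],Rt[0,1])))
E
```

```text
[581.10841031 -39.00245417 138.99808389] 12.1333 [  0.6  -0.6 117.5] 44.88556441284855
```

Request:
drive_tool(
  targets=[
    [0.5, -0.5, 30, 0, 0.5],
    [0, 0, 35, 0, 0.5],
    [0, 0, 32, 0, 0.5],
    [0, 0, 20, 0, 0.5],
    [0, 0, 0, 0, 0.5],
  ],
)

```text
clock: 12.55
eef_pos: [575.9, -38.3, 16.5]
tool_rot: [0.384, 0.923, -0.001, -0.005]
contact_force: [-0.9, 0.2, -0.8]
opening: 46.6
```

Request:
drive_tool(
  targets=[
    [0, 0, 0, 0, 0],
    [0, 0, 0, 0, 0],
    [0, 0, 0, 0, 0],
    [0, 0, 0, 0, 0],
    [0, 0, 0, 0, 0],
  ],
  force=20,
)

```text
clock: 12.97
eef_pos: [581.9, -39.4, 24.2]
tool_rot: [0.385, 0.923, 0.0, 0.001]
contact_force: [-1.0, -2.4, 2.5]
opening: 18.0
```

Request:
drive_tool(
  targets=[
    [0, 0, 0, 0, 0],
    [0, 0, 0, 0, 0],
  ],
)

```text
clock: 13.13
eef_pos: [582.0, -39.4, 24.2]
tool_rot: [0.385, 0.923, 0.0, 0.001]
contact_force: [-1.1, -0.9, 7.1]
opening: 17.2
```

Request:
drive_tool(
  targets=[
    [0.4, -8.5, 0, 0.09, 0],
    [0.4, -8.5, 0, 0.09, 0],
    [0.4, -8.5, 0, 0.09, 0],
    [0.4, -8.5, 0, 0.09, 0],
    [0.4, -8.5, 0, 0.09, 0],
  ],
)

```text
clock: 13.55
eef_pos: [547.0, -62.6, 24.3]
tool_rot: [0.583, 0.812, 0.001, 0.003]
contact_force: [4.6, -4.1, 1.0]
opening: 17.2
```

Request:
drive_tool(
  targets=[
    [0.4, -8.5, 0, 0.09, 0],
    [0.4, -8.5, 0, 0.09, 0],
    [0.4, -8.5, 0, 0.09, 0],
    [0.4, -8.5, 0, 0.09, 0],
    [0, 0, 0, 0, 0],
  ],
)

```text
clock: 13.97
eef_pos: [512.1, -68.6, 24.3]
tool_rot: [0.72, 0.694, -0.0, 0.003]
contact_force: [-1.6, -9.6, 4.6]
opening: 17.0
```

Request:
drive_tool(
  targets=[
    [0.4, -8.5, 0, 0.09, 0],
    [0, 0, 0, 0, 0],
    [0, 0, 0, 0, 0],
  ],
)

```text
clock: 14.22
eef_pos: [503.8, -68.0, 24.2]
tool_rot: [0.749, 0.663, -0.0, 0.002]
contact_force: [-2.1, -9.8, 5.7]
opening: 17.4
```

Request:
drive_tool(
  targets=[
    [0, -2, 0, 0.01, 0],
    [0, 0, 0, 0, 0],
    [0, 0, 0, 0, 0],
  ],
)

```text
clock: 14.47
eef_pos: [502.6, -67.9, 24.3]
tool_rot: [0.752, 0.659, 0.0, 0.003]
contact_force: [2.0, -11.3, 3.8]
opening: 16.8
```

Request:
drive_tool(
  targets=[
    [0, -2, 0, 0.01, 0],
    [0, 0, 0, 0, 0],
    [0, 0, 0, 0, 0],
  ],
)

```text
clock: 14.72
eef_pos: [500.9, -67.7, 24.3]
tool_rot: [0.755, 0.656, 0.0, 0.003]
contact_force: [2.9, -10.5, 2.4]
opening: 16.8
```

Request:
drive_tool(
  targets=[
    [0, -2, 0, 0, 0],
    [0, 0, 0, 0, 0],
    [0, 0, 0, 0, 0],
  ],
)

```text
clock: 14.97
eef_pos: [500.7, -67.6, 24.5]
tool_rot: [0.755, 0.656, 0.002, 0.005]
contact_force: [11.9, -11.1, -6.4]
opening: 17.3
```

Request:
drive_tool(
  targets=[
    [0, -2, 0, 0, 0],
    [0, 0, 0, 0, 0],
    [0, 0, 0, 0, 0],
  ],
)

```text
clock: 15.22
eef_pos: [500.6, -67.6, 24.7]
tool_rot: [0.755, 0.656, 0.003, 0.006]
contact_force: [20.5, -11.8, -12.8]
opening: 17.0
```

The end stop is reached: force rises from 12 to 20 N with no motion. I'll relax, release and lift.

Request:
drive_tool(
  targets=[
    [0, 3, 0, 0, 0],
    [0, 0, 0, 0, 0.5],
    [0, 0, 0, 0, 0.5],
    [0, 0, 0, 0, 0.5],
    [0, 0, 0, 0, 0.5],
  ],
)

```text
clock: 15.63
eef_pos: [497.4, -64.6, 22.3]
tool_rot: [0.755, 0.656, -0.0, -0.0]
contact_force: [-0.1, -0.1, 0.2]
opening: 38.9
```

Request:
drive_tool(
  targets=[
    [0, 0, 0, 0, 0.5],
    [0, 0, -25, 0, 0.5],
    [0, 0, -35, 0, 0.5],
    [0, 0, -35, 0, 0.5],
    [0, 0, -25, 0, 0.5],
  ],
)

```text
clock: 16.05
eef_pos: [498.3, -64.8, 145.3]
tool_rot: [0.755, 0.656, 0.001, 0.001]
contact_force: [1.0, -0.3, -0.0]
opening: 46.6
```

Request:
drive_tool(
  targets=[
    [0, 0, 0, 0, 0.5],
    [0, 0, 0, 0, 0.5],
    [0, 0, 0, 0, 0.5],
  ],
)

```text
clock: 16.3
eef_pos: [497.3, -64.6, 141.7]
tool_rot: [0.755, 0.656, -0.0, -0.0]
contact_force: [0.2, 0.2, -1.2]
opening: 46.7
```

```bash
python3 - <<'E'
from h import *
import cv2
n=ctrl.sense();w=cams.snapshot("wrist");cv2.imwrite("pics/w6.png",w)
print(n["eef_pos"],n["clock"],n["contact_force"])
np.save("s6.npy",np.r_[n["eef_pos"],n["tool_rot"]])
u,v=proj("wrist",[510,-10,60],n).astype(int);v=min(max(v,100),284);u=min(max(u,130),382)
cv2.imwrite("pics/w6b.png",cv2.resize(w[v-100:v+100,u-130:u+130],None,fx=3,fy=3,interpolation=cv2.INTER_CUBIC));print(u-130,v-100)
E
```

```text
[497.30600739 -64.63895507 141.66968985] 16.3 [ 0.20732535  0.1804024  -1.24865759]
133 32
```

View pics/w6b.png

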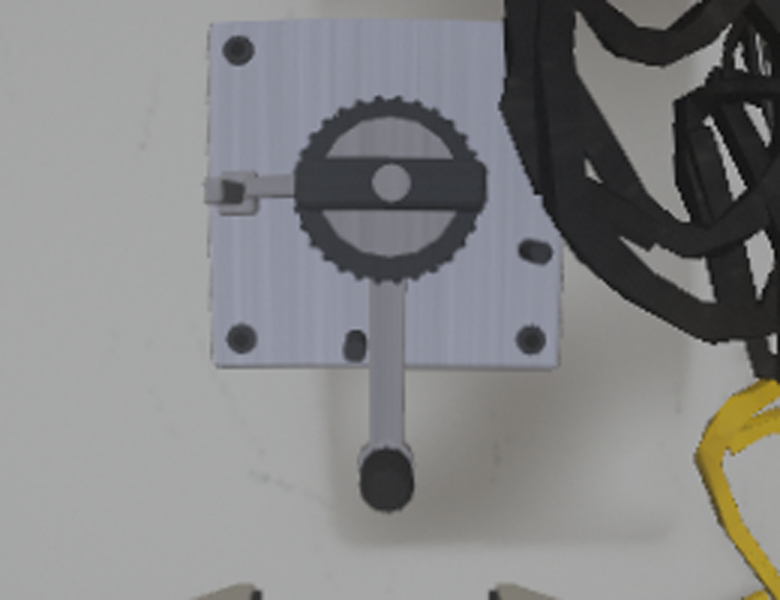

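Picture 11 shows the lever pointing straight down at the near pin, with its knob at (386,480). The pointer spans (250 to 297,186), and the post top is at (212,190).

```bash
python3 - <<'E'
from h import *
v=np.load("s6.npy");s={"eef_pos":v[:3],"tool_rot":v[3:]}
P=lambda x,y,z:onz("wrist",(133+x/3,32+y/3),z,s)[:2]
an=lambda v:np.degrees(np.arctan2(v[1],v[0]))%360
print("bar",an(P(300,184,104)-P(484,184,104)),"ptr",an(P(252,186,83)-P(392,183,104)))
h=[P(*p,12) for p in((238,50),(242,339),(531,340))]
print("plate",an(h[0]-h[1])+90,an(h[1]-h[2]))
A=P(392,183,104);print(A,"post",an(P(224,190,66)-A),an(P(214,190,66)-A),"knob",an(P(386,480,67)-A))
E
```

```text
bar 172.17997400263573 ptr 171.51324599029047
plate 172.02187548440793 171.83942927354286
[514.2  25.3] post 171.98452180175332 171.90075158982614 knob 261.50359561015244
```

```bash
python3 -c "
from cell import ctrl
print(ctrl.finish_job())"
```

```text
the job is handed in; nothing more can be done
None
```

The job is done and handed in at about 16 s of the 56 s allowed. I swung the lever counter-clockwise about 0.91 rad, turned the bar grip to the index post, and swung the lever back clockwise to its end stop.

**Last checks, from the final wrist picture:**
- **Pointer:** the bar points at 172.2° and the pointer at 171.5°, against 171.9° to 172.0° for the post and base plate. They agree within about 0.5°.
- **Lever:** it sits at 261.5°, where tight should be about 261.9°. At the stop the force rose from 12 to 20 N with no further motion.
- **Robot:** it was lifted clear and touching nothing at hand-in.

**What disagreed:** my first grasp of the knob closed on nothing. The real fingertips end about 22 mm short of the reported tool point, so I worked that much lower from then on.

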